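# Clip the check mass onto the load cell's snap hook

### The job

Hang the brass check mass on the load cell's snap hook for the daily check: press its steel eye down through the sprung gate until the gate snaps shut behind it, tug the mass lightly upward against the shut gate for about half a second to make sure that it is caught, then lower it back and leave it hanging free and still. The cell is delicate: never put more than 12 N on the stand or its hook, in any direction, and do not disturb the bottle, the beaker or the timer.

Things in the scene. Friction and masses are not known exactly. Their poses are not given: they have to be found in the camera images.
- load_stand: Fixed stand, 281 mm high, with a level load-cell beam whose free end carries a steel snap hook. Origin: on the bench. Own x axis: level, from the hook's nose towards the column; z up. Grey base plate x -120 to +90, y -60 to +60, 14 mm high. Column and indicator box at x +20 to +65, y -46 to +46. Beam 22 mm wide, z 169 to 199; the 26 mm wide hook plate on its end has its face at x = -115 mm.
- seat_nominal (a point): Point of the stand (x -165, y 0, z 170 mm, axes as the stand's) where the hook's seat would be with its plate bolted half-way up. The plate has slotted holes, so the whole hook with its gate is fixed up to 7 mm higher or lower than this, differently each time; this is not measured, so see it or feel it. x and y are true. The rigid seat is the upper side of the hook's 7 mm round bar.
- hinge_nominal (a point): The gate's hinge pin with the hook half-way up, 36 mm above seat_nominal and 36 mm to its +x side; the true one is higher or lower by the same unknown amount as the seat. The pin is 19 mm long along y, its lugs reach 5 mm above it. There is little room for a gripper's body over the hinge: lean the hand back from the hook's plate by some 25 degrees when it holds the eye.
- snap_gate (a joint): Sprung brass gate of the hook, a 4.4 mm bar 47 mm long: 0 = shut against the nose, up to 0.60 rad = end pushed down and inward (2.5 N at its end, 4 N at 0.3 rad). It slips off the eye's bar and snaps shut only when the bar's middle is below about 7 mm over the seat. It cannot open outward: an eye inside that is pulled up meets it hard, its bar's middle some 13 to 15 mm over the seat.
- eye_grip (a point): Check mass, 0.35 kg within 10 %: upright brass cylinder, 36 mm diameter, 50 mm high, a flat steel eye on top. Point on its axis, 80 mm above its underside, half-way up the eye; z up, eye in its y-z plane. Grip here: two straight legs 9 mm thick (x), outer faces 33 mm apart along y, from 57 to 91 mm above the underside; inner faces 19 mm apart. A half turn about z makes no difference.
- eye_top (a point): Middle of the eye's arched top bar, 6 mm round, 101 mm above the mass's underside, 21 mm above eye_grip; the hole reaches from 3 to 44.5 mm below it. Hung, it is 3 mm over the hook's seat. In the hook's frame (origin at its seat): nose upright at x -13.5, inner side -10, top at z 20.5 mm; hook's underside z -7. Go over the nose, then down at about x -5.5: there the bar meets the gate.
- bottle_stain_mid (a point): Reagent bottle with orange cap, 56 mm in diameter, 112 mm high; the point is on its axis half-way up.
- beaker_1_mid (a point): Small glass beaker, 58 mm across, 71 mm high; the point is on its axis half-way up.
- lab_timer_mid (a point): White count-down timer 26 x 66 x 60 mm standing on edge; the point is half-way up.
Not all that is in view belongs to the job. There is more than one size of the part that bears eye_grip; the job needs the smallest.

How it is judged:
By the outcome, as a careful person would: the job done as asked, in the order asked, and still so for the second after the job is handed in, with the robot touching nothing.
It also fails if it takes over 67 s, if anything falls off the work surface, if the arm or the gripper's body presses on something with over 40 N, if the wrist force passes 120 N, or if a joint passes its speed limit or range.

### The arm

A 7-joint arm with a two-finger parallel gripper is mounted at the origin on a cart in front of the work surface, level with it; the furniture and walls round the work are solid. World frame = base frame: x ahead of the robot, y to its left, z up, the work surface at z = 0. Lengths are in m, angles in rad, forces in N, time in s.
With the tool pointing down it reaches from about 0.425 to 0.875 m from the base axis. Payload 4.7 kg.
Tool frame: the origin (TCP) lies at the very end of the fingers, on their centre line; the grasp point (between the pads) lies 19 mm behind it (manip.grip_depth is the distance from the TCP to the grasp point, in m); z points along the fingers, y is the line along which they close (so a half turn about z gives the same grasp; the last joint's range is limited). The gripper opens to 87 mm and grips with 3 to 60 N. Pads are 19 mm wide; open, the fingers measure 117 mm over their backs; the gripper's body (75 mm by 190 mm) begins 51 mm behind the grasp point.
Start: joints at [-1.236, 0.321, -0.07, 1.45, 0.023, 1.371, -0.057], TCP at [0.205, 0.617, 0.202] pointing down, gripper open.
Joint ranges: [-2.86, 2.86], [-0.3, 2.09], [-1.38, 1.24], [0.06, 2.45], [-1.56, 4.7], [0.09, 2.05], [-2.69, 2.69]. Speed limits (rad/s): [2.57, 2.57, 3.14, 3.14, 3.14, 3.14, 3.14].

### API

Orientations are given as a unit quaternion [w, x, y, z].
In Python, from cell import manip gives the robot as it stands. The module is installed in compiled form; this text tells all that it offers.
- The arm moves only by the tool arm_command, never from a script. Its argument "commands" is one flat list of numbers, 5 for each row, row after row: the shift along the tool's x, y, z normalised to -1 to 1, where 1 is 250 mm, then the turn about the tool's z normalised to -1 to 1, where 1 is pi/2 rad, then the gripper's target within -1 to 1 (fully open at 1, half-way at 0, shut at -1). A call has exactly 8 rows; each row is the pose to reach, as a shift and turn from the pose commanded when the call began, along the tool's axes at that moment; what a row does not reach only later rows make up. A row lasts 1/10 s, in which the tool goes at most 50 mm and 8.59 degrees, less where a joint would pass 70% of its speed; a pose out of reach is approached as far as the arm can. A call with a number of a shift or a turn outside -1 to 1 is refused whole. A call with a gripper value outside its range is refused whole. The fingers move at their own pace and stop on an object; "grip_force" is the grip in N (left out, the last holds). Time passes only in rows, so rows that repeat a pose let the fingers close, or fill a call up. It gives the time, the measured TCP pose, the force, the opening and the grip force at its end, in the units of the state.
- manip.get_obs(): the state, without advancing time (a new reading comes with each control period).
- manip.capture(name): name is "scene" or "side" or "wrist"; returns a dict with "img" (420x560x3 uint8, blue, green, red), "vfov" (degrees; the focal length in pixels is half the picture's height over the tangent of half this angle, whatever the lens; pixels are square), "cx", "cy" (the principal point, pixels), "rvec" (rotation vector, rad) and "tvec" (3), from world to camera coordinates, as OpenCV has them; the wrist camera has in their place "hand_eye" (4x4, takes a point from camera to tool coordinates, whose origin is the TCP and whose axes are the flange's). Camera axes: x right, y down, z forward; pixel columns grow to the right and rows downward; lengths in m; the calibration is good to about 2 mm. A picture is of the moment at which its call begins: read the wrist's pose just before it. There is no depth.
- manip.job_done(): hands the job in; it is judged then, once.
The state is a dict: "time_s": time; "q": joint angles; "joint_velocities": joint speeds; "joint_efforts": joint torques, N m; "position": TCP position; "eef_rot": TCP orientation; "wrist_force": force on the tool from outside, world axes, zero at the start; "moment": the same for the moment, N m; "opening": opening from 0.0 (shut) to 1.0 (fully open); "finger_force": force on a finger pad.
Only numpy, scipy, OpenCV 4.12 (cv2) and the standard library are available. Lean on these libraries where they do the work, as an engineer would, in place of code of your own. Each camera call takes 0.05 s, during which the arm holds its last target. There are 200 camera calls.

## Working session

There is one attempt and no reset: what is moved stays moved. The work goes in short steps, Python scripts to look and compute and a tool call to move; the robot and the scene stay as the last step left them, time stands still between calls to the robot, and variables do not carry over. Pictures are saved under pics/ and viewed, at most 10 in all, crops included, and the job is handed in when it is done.

Besides the shell and the picture viewer there is one more tool, called as name(argument=value, ...) on one line, values as JSON. arm_command: Moves the arm, as the interface text tells. Scaled input: -1 to 1 covers 250 mm each way for a shift and pi/2 rad each way for a turn. Its arguments: {"type":"object","properties":{"commands":{"type":"array"},"grip_force":{"type":"number"}},"required":["commands"]}

```bash
mkdir -p pics
cat > h.py <<'E'
import numpy as np, cv2
from cell import manip
from scipy.spatial.transform import Rotation as R
def Rq(q): return R.from_quat([q[1],q[2],q[3],q[0]]).as_matrix()
def cap(n,f):
    o=manip.get_obs(); c=manip.capture(n); cv2.imwrite('pics/'+f+'.png',c['img'])
    h=c['img'].shape[0]; fl=h/2/np.tan(np.radians(c['vfov'])/2)
    K=np.array([[fl,0,c['cx']],[0,fl,c['cy']],[0,0,1]])
    if 'hand_eye' in c:
        H=np.array(c['hand_eye']); Rt=Rq(o['eef_rot']); Rw=Rt@H[:3,:3]; p=np.array(o['position'])+Rt@H[:3,3]
    else:
        Rc=cv2.Rodrigues(np.array(c['rvec'],float))[0]; Rw=Rc.T; p=-Rw@np.array(c['tvec'],float).ravel()
    np.savez('pics/'+f+'.npz',K=K,R=Rw,p=p); return c['img']
def ray(f,u,v):
    d=np.load('pics/'+f+'.npz'); r=d['R']@np.linalg.solve(d['K'],[u,v,1.]); return d['p'],r/np.linalg.norm(r)
def plane(f,u,v,z):
    p,r=ray(f,u,v); return p+r*(z-p[2])/r[2]
def tri(*obs):
    A=np.zeros((3,3));b=np.zeros(3);rs=[]
    for o in obs:
        p,r=ray(*o);M=np.eye(3)-np.outer(r,r);A+=M;b+=M@p;rs.append((M,p))
    x=np.linalg.solve(A,b); return x,[round(float(np.linalg.norm(M@(x-p)))*1e3,1) for M,p in rs]
def proj(f,X):
    d=np.load('pics/'+f+'.npz'); c=d['K']@(d['R'].T@(np.array(X)-d['p'])); return c[:2]/c[2]
E
python3 - <<'E'
from h import *
a=cap('scene','s0');b=cap('side','d0');c=cap('wrist','w0')
o=manip.get_obs();print(o)
for f in('s0','d0','w0'):
    d=np.load('pics/'+f+'.npz');print(f,d['p'].round(3),d['R'][:,2].round(2),d['K'][0])
cv2.imwrite('pics/all.png',cv2.resize(np.vstack([np.hstack([a,b])]),(1120,420))[:, :])
E
```

```text
{'time_s': 0.15, 'q': array([-1.23592014,  0.32163746, -0.07011473,  1.45136432,  0.02262253,
        1.37078917, -0.05690705]), 'joint_velocities': array([ 0.00020939, -0.00247577, -0.0001295 , -0.00298124, -0.00030639,
        0.00028359,  0.00110426]), 'joint_efforts': array([ 2.39082356e-04, -4.91792536e+01, -4.04468626e-01, -3.12876892e+01,
       -6.40269136e-02,  4.03894752e-02,  9.13592658e-05]), 'position': array([0.20484714, 0.61642535, 0.20143822]), 'eef_rot': array([-6.45335856e-05,  1.59676815e-01,  9.87169092e-01, -7.02662429e-04]), 'wrist_force': array([0.83474132, 0.87768228, 0.49340484]), 'moment': array([-0.0359923 , -0.02752014,  0.00149951]), 'finger_force': 0.0, 'opening': 0.9989112258100398}
s0 [ 0.108 -0.572  0.855] [ 0.45  0.53 -0.71] [447.98019018   0.         284.37476421]
d0 [ 0.243 -0.714  0.81 ] [ 0.29  0.68 -0.68] [379.60634072   0.         273.6215627 ]
w0 [0.138 0.638 0.384] [ 0.24 -0.08 -0.97] [294.17549103   0.         278.67280197]
```

View pics/s0.png

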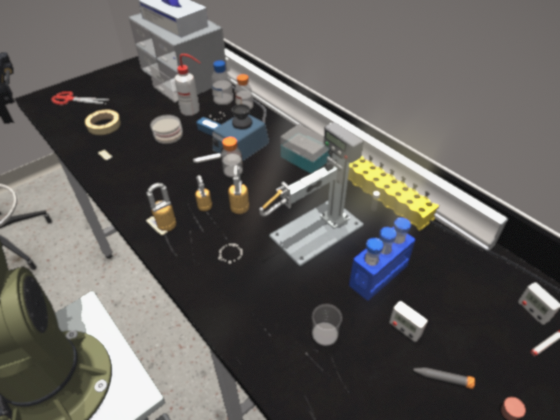

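View pics/d0.png

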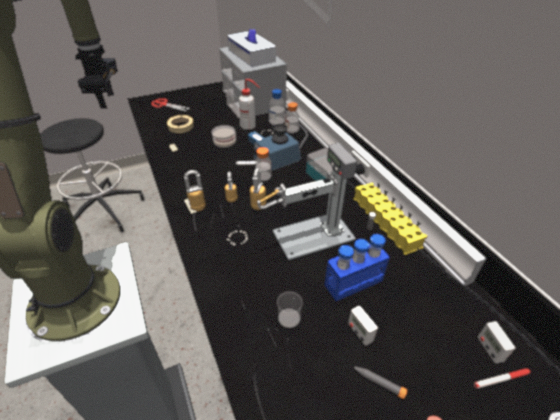

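The scene view shows three brass parts with steel eyes: (163,212) on a pale card, (203,197) and (239,197). The bottle is behind the last, at (232,155), and the hook's nose is near (265,210). The side view shows the same parts at (195,195), (231,190) and (258,193). The beaker is at (327,325) and the timer at (408,320). Next I'll enlarge both views to compare sizes.

Run:
```python
from h import *
a=cv2.imread('pics/s0.png')[130:270,135:375];b=cv2.imread('pics/d0.png')[130:270,170:370]
a=cv2.resize(a,(685,400),interpolation=3)
b=cv2.imread('pics/d0.png')[140:260,175:375]
cv2.imwrite('pics/c0.png',cv2.resize(cv2.imread('pics/s0.png')[130:280,140:340],(800,600),interpolation=2))
cv2.imwrite('pics/c1.png',cv2.resize(cv2.imread('pics/d0.png')[130:265,180:360],(800,600),interpolation=2))
```

```text
(no output)
```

View pics/c0.png

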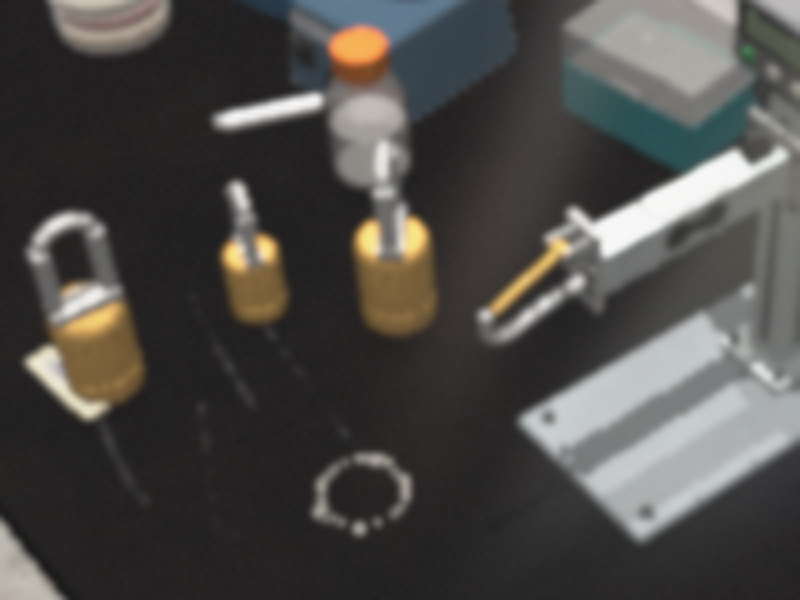

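View pics/c1.png

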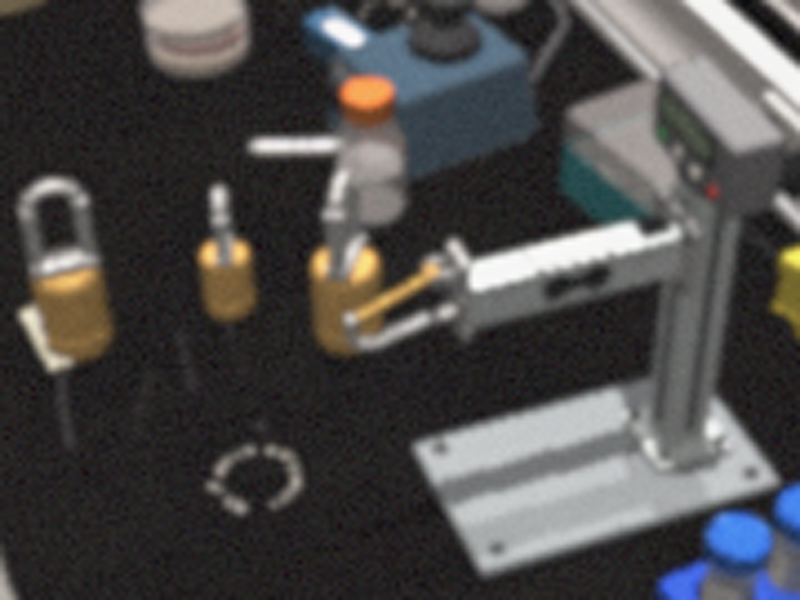

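Candidates in the scene picture are the large mass on the card (163,212), the small one (203,197) and the middle one (239,197). The small one fits, because both enlarged views show its body clearly narrowest and shortest. I'll check its width and height in numbers, then locate the stand.

Run:
```python
from h import *
S=lambda u,v:('s0',140+u/4-.4,130+v/4-.4)
D=lambda u,v:('d0',180+u/4.444-.4,130+v/4.444-.4)
def t(n,a,b):
    x,r=tri(S(*a),D(*b)); print(n,(x*1e3).round(0),r)
t('eyetop',(237,187),(219,190))
t('bodytop c',(250,246),(224,248))
t('corner L',(520,422),(413,445))
t('corner F',(640,540),(487,577))
t('gate hinge',(563,246),(435,269))
t('gate nose',(490,315),(351,320))
t('bottle cap',(358,45),(368,95))
for n,u,v in(('L',520,422),('F',640,540)): print(n,(plane(*S(u,v),.014)*1e3).round(0))
for n,u,v in(('L',413,445),('F',487,577),('R',780,480)): print(n,(plane(*D(u,v),.014)*1e3).round(0))
# body width at mid height
for l,r in(((228,285),(287,285)),((47,340),(142,340)),((357,280),(437,280))):
    print('w',np.linalg.norm(plane(*S(*l),.025)-plane(*S(*r),.025))*1e3)
# colour mask bodies
for f in('s0','d0'):
    im=cv2.imread(f'pics/{f}.png');h=cv2.cvtColor(im,cv2.COLOR_BGR2HSV)
    m=cv2.inRange(h,(8,110,70),(30,255,255))
    n,_,s,c=cv2.connectedComponentsWithStats(m)
    for i in range(1,n):
        if s[i,4]>30: print(f,s[i],c[i].round(1))
```

```text
eyetop [493. 217. 106.] [0.7, 0.7]
bodytop c [490. 209.  62.] [0.2, 0.2]
corner L [547.   5.  25.] [1.1, 1.1]
corner F [ 552. -100.    5.] [0.3, 0.3]
gate hinge [539. -49. 216.] [0.9, 0.9]
gate nose [488. -51. 201.] [0.1, 0.1]
bottle cap [634. 284. 108.] [0.7, 0.7]
L [552.  12.  14.]
F [ 548. -105.   14.]
L [553.  16.  14.]
F [ 548. -107.   14.]
R [ 757. -111.   14.]
w 39.01579792551163
w 61.033241122005904
w 52.988235165725776
s0 [237  74  12  11 101] [242.4  78.9]
s0 [222 137  15  14 172] [229.3 143.4]
s0 [ 349  157   89   74 2365] [392.4 191.9]
s0 [228 184  21  30 428] [238.4 199.7]
s0 [195 188  17  23 252] [203.4 200.4]
s0 [263 190  18  18  88] [271.6 199.2]
s0 [152 206  24  25 399] [165.2 218. ]
s0 [466 375  10  14 108] [470.6 381.8]
d0 [288 102  10   9  70] [292.1 106. ]
d0 [256 147  12  11 112] [261.7 152.1]
d0 [224 183  14  19 174] [230.8 192.9]
d0 [ 353  183   74   72 2148] [389.8 218.5]
d0 [249 185  29  25 303] [259.7 196. ]
d0 [187 191  19  20 261] [196.7 199.8]
d0 [397 386  11  13  94] [402.6 392.4]
```

arm_command(commands=[-0.9, -0.68, -0.1, 0, 1, -0.9, -0.68, -0.1, 0, 1, -0.9, -0.68, -0.1, 0, 1, -0.9, -0.68, -0.1, 0, 1, -0.9, -0.68, -0.1, 0, 1, -0.9, -0.68, -0.1, 0, 1, -0.9, -0.68, -0.1, 0, 1, -0.9, -0.68, -0.1, 0, 1])

```text
time_s: 0.95
position: [0.3651, 0.3843, 0.2274]
eef_rot: [-0.0, 0.161, 0.987, 0.0]
wrist_force: [-0.4, 0.5, -0.1]
opening: 1.002
finger_force: 0.0
```

arm_command(commands=[-0.7, -0.5, -0.1, 0, 1, -0.7, -0.5, -0.1, 0, 1, -0.7, -0.5, -0.1, 0, 1, -0.7, -0.5, -0.1, 0, 1, -0.7, -0.5, -0.1, 0, 1, -0.7, -0.5, -0.1, 0, 1, -0.7, -0.5, -0.1, 0, 1, -0.7, -0.5, -0.1, 0, 1])

```text
time_s: 1.75
position: [0.49, 0.2137, 0.2517]
eef_rot: [-0.001, 0.157, 0.988, 0.0]
wrist_force: [0.5, -0.6, 0.2]
opening: 0.997
finger_force: 0.0
```

```bash
cat >> h.py <<'E'
def st():
    o=manip.get_obs(); Rt=Rq(o['eef_rot']); y=Rt[:,1]
    print('t',round(o['time_s'],2),'p',(np.array(o['position'])*1e3).round(1),'yawY',round(float(np.degrees(np.arctan2(y[1],y[0]))),2),'tz',Rt[:,2].round(3),'F',np.round(o['wrist_force'],2),'op',round(o['opening'],3),'ff',round(o['finger_force'],1)); return o,Rt
def go(X,yaw=None):
    o,Rt=st(); d=Rt.T@(np.array(X)-np.array(o['position']))/.25; t=0
    if yaw is not None:
        y=Rt[:,1];c=np.degrees(np.arctan2(y[1],y[0])); t=-((yaw-c+90)%180-90)/90
    print('cmd',d.round(4),'turn',round(t,4))
E
python3 - <<'E'
from h import *
cap('wrist','w1');st()
print(proj('w1',[.49,.21,0]),proj('w1',[.49,.21,.104]))
E
```

```text
t 1.8 p [490.1 213.4 251.8] yawY 71.88 tz [-0.001  0.    -1.   ] F [ 0.02 -0.28 -0.58] op 0.999 ff 0.0
[277.00249761 181.79400098] [276.4444984  196.44936968]
```

View pics/w1.png

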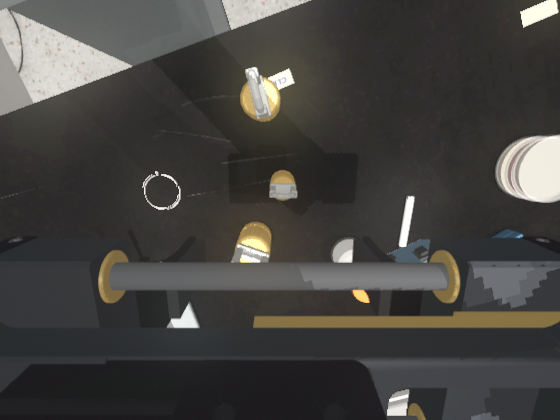

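The wrist view shows the small mass at (283,185) with its eye's bar at (283,191), running nearly along the image rows. The big mass is at (260,98), the middle one at (253,242) and the bottle at (345,250). I'll measure the eye closely from its mask.

Run:
```python
from h import *
im=cv2.imread('pics/w1.png');h=cv2.cvtColor(im,cv2.COLOR_BGR2HSV)
x0,y0=258,162
m=cv2.inRange(h,(0,0,110),(180,70,255))[y0:212,x0:310]
n,l,s,c=cv2.connectedComponentsWithStats(m)
for i in range(1,n):
    if s[i,4]>8:
        p=np.argwhere(l==i)[:,::-1].astype(np.float32)+[x0,y0]
        print(s[i]+[x0,y0,0,0,0],cv2.minAreaRect(p.astype(np.float32)))
b=cv2.inRange(h,(8,100,70),(32,255,255))[150:225,258:310]
pts=np.argwhere(b>0)[:,::-1]+[258,150];print('brass',pts.min(0),pts.max(0))
b=cv2.inRange(h,(8,100,70),(32,255,255))[215:262,225:280]
pts=np.argwhere(b>0)[:,::-1]+[225,215];print('mid brass',pts.min(0),pts.max(0), plane('w1',254,238,.06))
cv2.imwrite('pics/c2.png',cv2.resize(im[150:260,225:372],(800,600),interpolation=2))
```

```text
[269 183  28  16 401] ((282.5, 190.5), (15.0, 27.0), 90.0)
brass [258 170] [295 224]
mid brass [235 221] [271 261] [0.54385899 0.16006083 0.06      ]
```

View pics/c2.png

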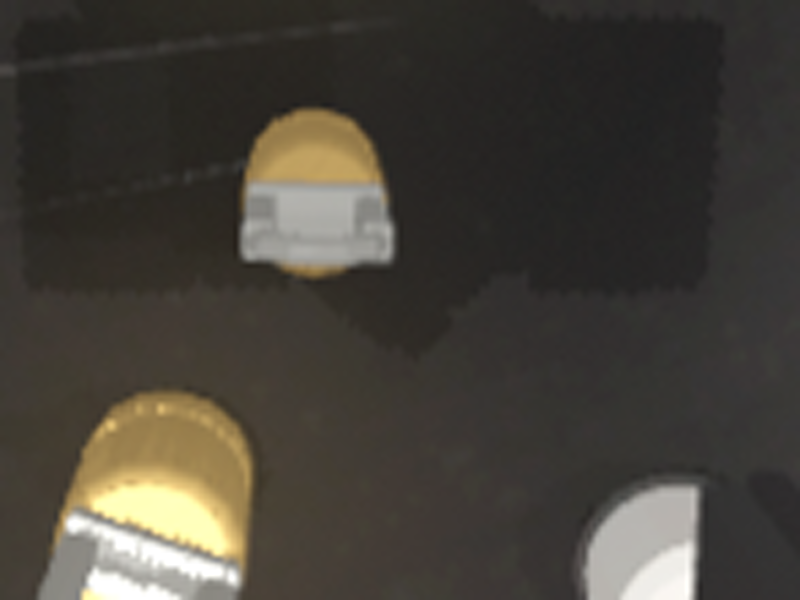

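Run:
```python
from h import *
W=lambda u,v:('w1',225+u/5.44-.4,150+v/5.455-.4)
S=lambda u,v:('s0',140+u/4-.4,130+v/4-.4)
D=lambda u,v:('d0',180+u/4.444-.4,130+v/4.444-.4)
print(tri(S(237,187),D(219,190),W(318,243)))
for v in(236,243,250):print(plane(*W(318,v),.101))
for a in(243,393):print('end',plane(*W(a,245),.09))
# body underside disc far edge centre & top
print('bodytop', tri(S(250,246),D(224,248),W(315,200)))
print('body far/near edge z0/z50',plane(*W(313,108),.0),plane(*W(313,276),.05))
```

```text
(array([0.49188301, 0.21764311, 0.10561953]), [0.9, 1.8, 2.4])
[0.48895422 0.21834514 0.101     ]
[0.49039049 0.21788226 0.101     ]
[0.49183    0.21741833 0.101     ]
end [0.48791683 0.2015544  0.09      ]
end [0.49812327 0.23283189 0.09      ]
bodytop (array([0.49189331, 0.21739012, 0.05438102]), [1.9, 1.0, 2.4])
body far/near edge z0/z50 [0.47485248 0.2229268  0.        ] [0.50809107 0.21162174 0.05      ]
```

Run:
```python
from h import *
go([.4877,.2185,.065],72)
```

```text
t 1.8 p [490.1 213.4 251.8] yawY 71.88 tz [-0.001  0.    -1.   ] F [ 0.02 -0.28 -0.58] op 0.999 ff 0.0
cmd [0.0148 0.0166 0.7471] turn -0.0013
```

arm_command(commands=[0.015, 0.017, 0.15, 0, 0.35, 0.015, 0.017, 0.3, 0, 0.35, 0.015, 0.017, 0.45, 0, 0.35, 0.015, 0.017, 0.58, 0, 0.35, 0.015, 0.017, 0.67, 0, 0.35, 0.015, 0.017, 0.72, 0, 0.35, 0.015, 0.017, 0.745, 0, 0.35, 0.015, 0.017, 0.747, 0, 0.35], grip_force=25)

```text
time_s: 2.6
position: [0.4891, 0.2166, 0.0655]
eef_rot: [-0.0, 0.159, 0.987, -0.0]
wrist_force: [-0.0, -0.3, 0.1]
opening: 0.674
finger_force: 0.0
```

Run:
```python
from h import *
im=cap('wrist','w2');go([.4877,.2185,.065],72)
cv2.imwrite('pics/c3.png',im)
```

```text
t 2.65 p [489.7 216.7  66.1] yawY 71.66 tz [ 0.001  0.001 -1.   ] F [-0.44 -0.02  0.59] op 0.676 ff 0.0
cmd [0.0098 0.0044 0.0046] turn -0.0037
```

View pics/c3.png

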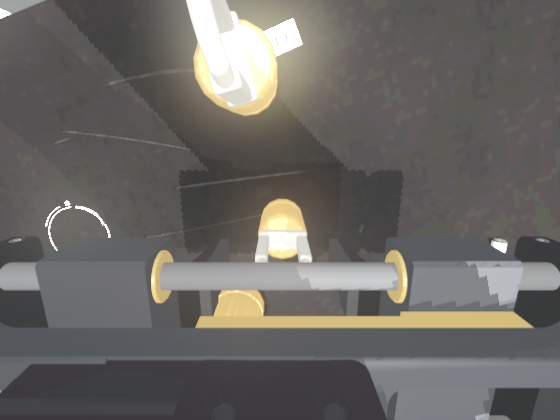

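The mass's eye (283,235) sits midway between the finger pads (about 222 and 343). I'm closing the gripper.

arm_command(commands=[0.008, 0.004, 0, 0, -1, 0.008, 0.004, 0, 0, -1, 0.008, 0.004, 0, 0, -1, 0.008, 0.004, 0, 0, -1, 0.008, 0.004, 0, 0, -1, 0.008, 0.004, 0, 0, -1, 0.008, 0.004, 0, 0, -1, 0.008, 0.004, 0, 0, -1], grip_force=25)

```text
time_s: 3.45
position: [0.4882, 0.2179, 0.0659]
eef_rot: [0.0, 0.16, 0.987, 0.0]
wrist_force: [0.7, 1.3, 2.7]
opening: 0.368
finger_force: 25.0
```

Run:
```python
from h import *
o,Rt=st()
```

```text
t 3.45 p [488.2 217.9  65.9] yawY 71.62 tz [ 0.001  0.001 -1.   ] F [0.72 1.27 2.66] op 0.368 ff 25.0
```

Opening is 32 mm, so the eye is gripped. I'm lifting, then swinging to where the wrist camera can see the hook.

arm_command(commands=[0, 0, -0.05, 0, -1, 0, 0, -0.2, 0, -1, 0, 0, -0.4, 0, -1, 0, 0, -0.6, 0, -1, 0, 0, -0.78, 0, -1, 0, 0, -0.88, 0, -1, 0, 0, -0.92, 0, -1, 0, 0, -0.92, 0, -1])

```text
time_s: 4.25
position: [0.4878, 0.2174, 0.296]
eef_rot: [0.0, 0.16, 0.987, 0.0]
wrist_force: [0.0, 1.2, -4.2]
opening: 0.367
finger_force: 25.0
```

Run:
```python
from h import *
go([.520,.085,.29],88)
```

```text
t 4.25 p [487.8 217.4 296. ] yawY 71.61 tz [ 0.001  0.    -1.   ] F [ 0.03  1.15 -4.21] op 0.367 ff 25.0
cmd [-0.2892 -0.4619  0.024 ] turn -0.1822
```

arm_command(commands=[-0.05, -0.08, 0, -0.04, -1, -0.12, -0.19, 0, -0.08, -1, -0.2, -0.32, 0, -0.13, -1, -0.25, -0.4, 0.01, -0.16, -1, -0.28, -0.45, 0.02, -0.182, -1, -0.289, -0.462, 0.02, -0.182, -1, -0.289, -0.462, 0.02, -0.182, -1, -0.289, -0.462, 0.02, -0.182, -1])

```text
time_s: 5.05
position: [0.5192, 0.0866, 0.2895]
eef_rot: [-0.001, 0.017, 1.0, 0.0]
wrist_force: [-0.6, 0.2, -2.9]
opening: 0.366
finger_force: 25.0
```

Run:
```python
from h import *
cap('wrist','w3');st()
for X in([.505,-.045,.17],[.541,-.045,.206],[.4915,-.045,.19]):print(proj('w3',X))
```

```text
t 5.1 p [519.3  86.8 289.8] yawY 88.1 tz [-0.001  0.    -1.   ] F [-0.43 -0.23 -3.6 ] op 0.368 ff 25.0
[153.12817299 192.14402959]
[142.90384141 236.3902005 ]
[142.61374602 182.46860274]
```

View pics/w3.png

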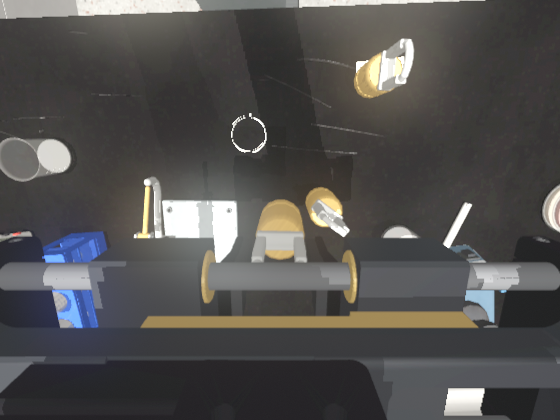

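The wrist view shows the brass gate at (147,185–237), the hook bar at (155,180–237) with its nose at (152,180), and the base plate from (164,201) to (237,201). The mass hangs between the fingers at (280,225). I'll fit the gate's line in two opposed views and intersect the two planes.

Run:
```python
from h import *
def gate(f,box):
    x0,y0,x1,y1=box;im=cv2.imread(f'pics/{f}.png');h=cv2.cvtColor(im,cv2.COLOR_BGR2HSV)
    m=cv2.inRange(h,(8,90,70),(32,255,255))[y0:y1,x0:x1]
    n,l,s,c=cv2.connectedComponentsWithStats(m);i=1+np.argmax(s[1:,4])
    p=(np.argwhere(l==i)[:,::-1]+[x0,y0]).astype(np.float32)
    vx,vy,cx,cy=cv2.fitLine(p,cv2.DIST_HUBER,0,.01,.01).ravel();d=np.array([vx,vy]);c=np.array([cx,cy]);t=(p-c)@d
    return c+d*t.min(),c+d*t.max(),len(p)
G={}
for f,b in(('s0',(258,185,285,215)),('w3',(135,170,154,238)),('d0',(266,186,282,205))):
    a,b_,n=gate(f,b);print(f,a.round(1),b_.round(1),n);G[f]=(a,b_)
def line(f,g):
    pa,ra=ray(f,*G[f][0]);_,rb=ray(f,*G[f][1]);pb,_=ray(g,*G[g][0]);N=[]
    for h in(f,g):
        _,r1=ray(h,*G[h][0]);_,r2=ray(h,*G[h][1]);p,_=ray(h,*G[h][0]);n=np.cross(r1,r2);n/=np.linalg.norm(n);N.append((n,n@p))
    d=np.cross(N[0][0],N[1][0])
    for x in(.4915,.505,.541):
        A=np.array([N[0][0],N[1][0],[1,0,0]]);print(f,g,x,(np.linalg.solve(A,[N[0][1],N[1][1],x])*1e3).round(1))
    print('ang',round(float(np.degrees(np.arctan2(d[2],d[0])))%180,1),'yaw',round(float(np.degrees(np.arctan2(d[1],d[0])))%180,1))
    for h in(f,g):
        for e in G[h]:  # ends on the line: closest point by plane thru ray & perpendicular
            p,r=ray(h,*e); 
line('s0','w3');line('d0','w3')
# base plate front edge in wrist
im=cv2.imread('pics/w3.png');hv=cv2.cvtColor(im,cv2.COLOR_BGR2HSV)
m=cv2.inRange(hv,(0,0,120),(180,60,255))[185:237,162:245]
ys=[np.argmax(m[:,k]>0)+185 for k in(15,30,45,60,70)];xs=[[162+np.flatnonzero(m[k]).min(),162+np.flatnonzero(m[k]).max()] for k in(22,30,40)]
print(ys,xs)
for u,v in((162+15,ys[0]),(162+70,ys[-1]),(xs[1][1]+.5,215)):print((plane('w3',u,v,.014)*1e3).round(1))
mm=cv2.inRange(hv,(0,0,120),(180,60,255))[165:237,138:162]
for r in range(mm.shape[0]):
    k=np.flatnonzero(mm[r]); 
    if len(k) and r%4==0 or r<22: print(165+r,(k+138).tolist())
```

```text
s0 [263.  207.1] [281.1 190.1] 114
w3 [145.7 234.5] [148.9 186.1] 109
d0 [264.7 199.3] [277.6 189.5] 63
s0 w3 0.4915 [491.5 -40.3 186. ]
s0 w3 0.505 [505.  -40.8 191.7]
s0 w3 0.541 [541.  -42.1 206.9]
ang 22.9 yaw 178.0
d0 w3 0.4915 [491.5 -41.3 183.7]
d0 w3 0.505 [505.  -41.1 191. ]
d0 w3 0.541 [541.  -40.6 210.3]
ang 28.2 yaw 0.7
[np.int64(200), np.int64(200), np.int64(200), np.int64(200), np.int64(200)] [[np.int64(162), np.int64(237)], [np.int64(163), np.int64(237)], [np.int64(164), np.int64(238)]]
[547.6 -77.6  14. ]
[550.5  10.2  14. ]
[575.6  17.2  14. ]
165 []
166 []
167 []
168 []
169 []
170 []
171 []
172 []
173 []
174 []
175 []
176 []
177 [150, 151, 152, 153, 154, 155]
178 [147, 148, 149, 150, 151, 152, 153, 154, 155]
179 [144, 145, 146, 147, 148, 149, 150, 151, 152, 153, 154, 155, 156]
180 [144, 145, 146, 147, 148, 149, 150, 151, 152, 153, 154, 155, 156, 157]
181 [144, 145, 146, 147, 148, 149, 150, 151, 152, 153, 154, 155, 156, 157, 158]
182 [144, 145, 146, 147, 148, 149, 150, 151, 152, 153, 154, 155, 156, 157, 158]
183 [144, 145, 146, 147, 148, 149, 150, 151, 152, 153, 154, 155, 156, 157, 158, 159]
184 [144, 145, 146, 147, 148, 149, 150, 151, 152, 153, 154, 155, 156, 157, 158, 159]
185 [145, 146, 147, 148, 149, 150, 152, 153, 154, 155, 156, 157, 158, 159]
186 [152, 153, 154, 155, 156, 157, 158, 159, 160]
189 [153, 154, 155, 156, 157, 158, 159, 160]
193 [154, 155, 156, 157, 158, 159, 160]
197 [154, 155, 156, 157, 158, 159, 160, 161]
201 [154, 155, 156, 157, 158, 159, 160, 161]
205 [153, 154, 155, 156, 157, 158, 159, 160, 161]
209 [153, 154, 155, 156, 157, 158, 159, 160, 161]
213 [154, 155, 156, 157, 158, 159, 160, 161]
217 [154, 155, 156, 157, 158, 159, 160, 161]
221 [154, 155, 156, 157, 158, 159, 160, 161]
225 [154, 155, 156, 157, 158, 159, 160, 161]
229 [144, 154, 155, 156, 157, 158, 159, 160, 161]
233 [138, 150, 151, 152, 153, 154, 155, 156, 157, 158, 159, 160, 161]
```

Run:
```python
from h import *
def pl(f,a,b):
    p,r1=ray(f,*a);_,r2=ray(f,*b);n=np.cross(r1,r2);n/=np.linalg.norm(n);return n,n@p
def isec(L1,L2,x):
    return np.linalg.solve(np.array([L1[0],L2[0],[1,0,0]]),[L1[1],L2[1],x])*1e3
# hook bar mid line by column intensity centroid in scene & side
def barline(f,cols,lo,hi):
    g=cv2.cvtColor(cv2.imread(f'pics/{f}.png'),cv2.COLOR_BGR2HSV);P=[]
    for c,(l,h) in zip(cols,zip(lo,hi)):
        w=np.where(g[l:h,c,1]<70,g[l:h,c,2],0).astype(float);w[w<70]=0
        if w.sum()>0:P.append((c,(w*np.arange(l,h)).sum()/w.sum()))
    return np.array(P)
P=barline('s0',range(268,282,2),[int(213-(c-266)*.6)-4 for c in range(268,282,2)],[int(213-(c-266)*.6)+6 for c in range(268,282,2)])
print(P.round(1).tolist()); k=np.polyfit(P[:,0],P[:,1],1);print(k)
s=pl('s0',(266,np.polyval(k,266)),(282,np.polyval(k,282)))
w=pl('w3',(157.2,195),(157.6,225))
for x in(.505,.525):print('bar',isec(s,w,x).round(1))
print('nose',tri(('s0',261.4,209.1),('w3',147,181.5)))
for y in(-.0415,-.0435):
    for px in((157.3,205),(147.5,200)):
        p,r=ray('w3',*px);t=(y-p[1])/r[1];print(y,px,((p+r*t)*1e3).round(1))
    p,r=ray('s0',272,208);
    p,r=ray('s0',272,np.polyval(k,272));t=(y-p[1])/r[1];print('s bar',((p+r*t)*1e3).round(1))
```

```text
[[268.0, 211.5], [270.0, 209.9], [272.0, 208.2], [274.0, 206.9], [276.0, 205.4], [278.0, 204.3], [280.0, 202.6]]
[ -0.72690377 406.16777471]
bar [505.  -41.5 168.2]
bar [525.  -42.4 172.1]
nose (array([ 0.49183963, -0.04199457,  0.18781916]), [0.9, 0.9])
-0.0415 (157.3, 205) [518.4 -41.5 172.4]
-0.0415 (147.5, 200) [508.4 -41.5 192.8]
s bar [521.2 -41.5 170.4]
-0.0435 (157.3, 205) [519.4 -43.5 167.8]
-0.0435 (147.5, 200) [509.3 -43.5 188.5]
s bar [519.7 -43.5 172.9]
```

Gate, bar and nose together put the seat at about z = 171 ± 3 mm (nominal 170 ± 7), with hook y ≈ −42 and nose x ≈ 492, as the stand's geometry requires. I'll move in front of the nose, first high and then down.

Run:
```python
from h import *
go([.450,-.042,.166],88.1)
```

```text
t 5.1 p [519.3  86.8 289.8] yawY 88.1 tz [-0.001  0.    -1.   ] F [-0.43 -0.23 -3.6 ] op 0.368 ff 25.0
cmd [ 0.2594 -0.524   0.4956] turn 0.0001
```

arm_command(commands=[0.08, -0.1, 0, 0, -1, 0.2, -0.25, 0, 0, -1, 0.26, -0.4, 0.02, 0, -1, 0.26, -0.5, 0.1, 0, -1, 0.26, -0.524, 0.25, 0, -1, 0.26, -0.524, 0.4, 0, -1, 0.26, -0.524, 0.48, 0, -1, 0.26, -0.524, 0.496, 0, -1])

```text
time_s: 5.9
position: [0.4483, -0.0425, 0.164]
eef_rot: [-0.002, 0.017, 1.0, -0.0]
wrist_force: [-0.2, 0.1, -2.8]
opening: 0.367
finger_force: 25.0
```

arm_command(commands=[0, 0, 0, 0, -1, 0, 0, 0, 0, -1, 0, 0, 0, 0, -1, 0, 0, 0, 0, -1, 0, 0, 0, 0, -1, 0, 0, 0, 0, -1, 0, 0, 0, 0, -1, 0, 0, 0, 0, -1])

```text
time_s: 6.7
position: [0.4504, -0.0435, 0.1665]
eef_rot: [-0.0, 0.017, 1.0, 0.0]
wrist_force: [-0.1, -0.0, -3.5]
opening: 0.369
finger_force: 25.0
```

Run:
```python
from h import *
o,Rt=st();a=cap('scene','s1');b=cap('side','d1')
p=np.array(o['position']);
A=cv2.resize(a[160:240,225:305],(400,400),interpolation=2);B=cv2.resize(b[150:230,225:305],(400,400),interpolation=2)
cv2.imwrite('pics/c4.png',np.hstack([A,B]))
E=p+[.0033,0,.035];print(E,proj('s1',E),proj('d1',E))
```

```text
t 6.7 p [450.4 -43.5 166.5] yawY 88.0 tz [-0.  0. -1.] F [-0.08 -0.02 -3.49] op 0.369 ff 25.0
[ 0.45366232 -0.04347406  0.20150663] [246.37394038 213.77698881] [244.38457318 203.08770536]
```

View pics/c4.png

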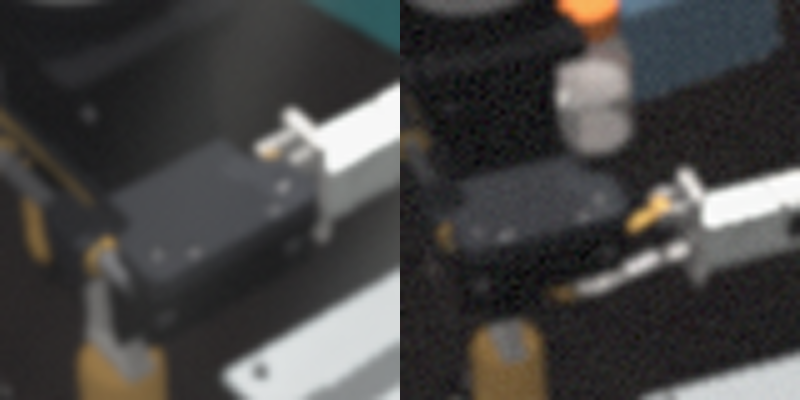

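Both views show the hand clear in front of the hook, with the mass hanging upright below the fingers (scene crop (120,350)) and the plate and beam to its right. I'll thread the nose through the eye in slow steps and watch the force.

arm_command(commands=[-0.02, 0.003, 0, 0, -1, -0.05, 0.006, 0, 0, -1, -0.08, 0.006, 0, 0, -1, -0.1, 0.006, 0, 0, -1, -0.11, 0.006, 0, 0, -1, -0.12, 0.006, 0, 0, -1, -0.13, 0.006, 0, 0, -1, -0.14, 0.006, 0, 0, -1])

```text
time_s: 7.6
position: [0.4855, -0.0432, 0.1665]
eef_rot: [-0.0, 0.017, 1.0, 0.0]
wrist_force: [0.2, -0.4, -4.6]
opening: 0.362
finger_force: 25.0
```

arm_command(commands=[-0.005, 0, 0, 0, -1, -0.01, 0, 0, 0, -1, -0.015, 0, 0, 0, -1, -0.02, 0, 0, 0, -1, -0.022, 0, 0, 0, -1, -0.024, 0, 0, 0, -1, -0.024, 0, 0, 0, -1, -0.024, 0, 0, 0, -1])

```text
time_s: 8.4
position: [0.4914, -0.0434, 0.1665]
eef_rot: [-0.0, 0.017, 1.0, 0.0]
wrist_force: [-0.1, 0.0, -3.7]
opening: 0.367
finger_force: 25.0
```

arm_command(commands=[-0.004, 0.004, 0, 0, -1, -0.008, 0.004, 0, 0, -1, -0.012, 0.004, 0, 0, -1, -0.016, 0.004, 0, 0, -1, -0.018, 0.004, 0, 0, -1, -0.018, 0.004, 0, 0, -1, -0.018, 0.004, 0, 0, -1, -0.018, 0.004, 0, 0, -1])

```text
time_s: 9.2
position: [0.4959, -0.0426, 0.1665]
eef_rot: [-0.0, 0.017, 1.0, 0.0]
wrist_force: [-0.1, 0.8, -3.4]
opening: 0.368
finger_force: 25.0
```

Run:
```python
from h import *
st();im=cap('wrist','w4')
cv2.imwrite('pics/c5.png',cv2.resize(im[150:300,180:380],(800,600),interpolation=2))
for X in([.4915,-.042,.1915],[.499,-.042,.202]):print(proj('w4',X))
```

```text
t 9.2 p [495.9 -42.6 166.5] yawY 88.0 tz [-0.  0. -1.] F [-0.09  0.82 -3.42] op 0.368 ff 25.0
[280.72401469 250.4895702 ]
[281.29390668 270.73965789]
```

View pics/c5.png

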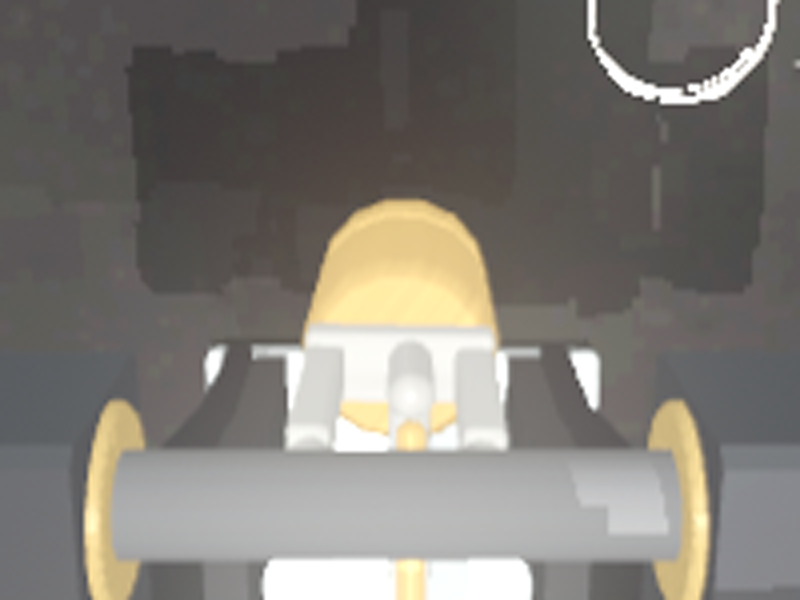

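The nose tip (at about (282,247) in the full picture) stands inside the eye, between its legs, with the gate just ahead; it is slightly right of centre. I'll compute the remaining offsets.

Run:
```python
from h import *
for z in(.185,.188,.191):print((plane('w4',282.1,247.2,z)*1e3).round(1))
print('legs mid base', (plane('w4',180+397/4,150+440/4,.195)*1e3).round(1))
```

```text
[492.1 -41.2 185. ]
[490.9 -41.2 188. ]
[489.7 -41.1 191. ]
legs mid base [495.8 -43.  195. ]
```

arm_command(commands=[0, 0.004, 0.004, 0, -1, 0, 0.007, 0.008, 0, -1, 0, 0.007, 0.012, 0, -1, 0, 0.007, 0.016, 0, -1, 0, 0.007, 0.02, 0, -1, 0, 0.007, 0.025, 0, -1, 0, 0.007, 0.03, 0, -1, 0, 0.007, 0.032, 0, -1])

```text
time_s: 10.05
position: [0.4964, -0.0408, 0.1588]
eef_rot: [0.0, 0.017, 1.0, 0.0]
wrist_force: [-0.3, 0.6, -0.7]
opening: 0.37
finger_force: 25.0
```

```bash
python3 -c "
from h import *
o,_=st();print(o['moment'])"
```

```text
t 10.05 p [496.4 -40.8 158.8] yawY 88.0 tz [ 0.001  0.    -1.   ] F [-0.34  0.59 -0.69] op 0.37 ff 25.0
[ 0.00504775 -0.05839308 -0.00650366]
```

The gate is touched, at about 2.8 N. I'm continuing down in smaller steps.

arm_command(commands=[0, 0, 0.004, 0, -1, 0, 0, 0.008, 0, -1, 0, 0, 0.012, 0, -1, 0, 0, 0.016, 0, -1, 0, 0, 0.02, 0, -1, 0, 0, 0.024, 0, -1, 0, 0, 0.026, 0, -1, 0, 0, 0.026, 0, -1])

```text
time_s: 10.85
position: [0.4958, -0.0408, 0.1519]
eef_rot: [-0.0, 0.017, 1.0, 0.0]
wrist_force: [-0.7, -0.4, -0.5]
opening: 0.371
finger_force: 25.0
```

arm_command(commands=[0, 0, 0.003, 0, -1, 0, 0, 0.006, 0, -1, 0, 0, 0.009, 0, -1, 0, 0, 0.012, 0, -1, 0, 0, 0.014, 0, -1, 0, 0, 0.016, 0, -1, 0, 0, 0.016, 0, -1, 0, 0, 0.016, 0, -1])

```text
time_s: 11.65
position: [0.4956, -0.0408, 0.1478]
eef_rot: [-0.0, 0.017, 1.0, 0.0]
wrist_force: [-1.4, 0.3, -0.6]
opening: 0.369
finger_force: 25.0
```

arm_command(commands=[0, 0, 0.002, 0, -1, 0, 0, 0.004, 0, -1, 0, 0, 0.006, 0, -1, 0, 0, 0.008, 0, -1, 0, 0, 0.01, 0, -1, 0, 0, 0.012, 0, -1, 0, 0, 0.012, 0, -1, 0, 0, 0.012, 0, -1])

```text
time_s: 12.45
position: [0.4947, -0.0409, 0.1443]
eef_rot: [-0.001, 0.018, 1.0, -0.0]
wrist_force: [-4.9, 0.1, -2.5]
opening: 0.366
finger_force: 25.0
```

arm_command(commands=[0, 0, 0.002, 0, -1, 0, 0, 0.004, 0, -1, 0, 0, 0.006, 0, -1, 0, 0, 0.007, 0, -1, 0, 0, 0.008, 0, -1, 0, 0, 0.008, 0, -1, 0, 0, 0.008, 0, -1, 0, 0, 0.008, 0, -1])

```text
time_s: 13.25
position: [0.4961, -0.0408, 0.1431]
eef_rot: [0.0, 0.017, 1.0, 0.0]
wrist_force: [0.1, -0.1, -3.0]
opening: 0.369
finger_force: 25.0
```

The sideways force peaked and then vanished, which suggests the gate snapped shut. I'm raising gently to feel for the gate.

arm_command(commands=[0, 0, -0.003, 0, -1, 0, 0, -0.006, 0, -1, 0, 0, -0.009, 0, -1, 0, 0, -0.012, 0, -1, 0, 0, -0.015, 0, -1, 0, 0, -0.018, 0, -1, 0, 0, -0.018, 0, -1, 0, 0, -0.018, 0, -1])

```text
time_s: 14.05
position: [0.496, -0.0408, 0.1475]
eef_rot: [0.0, 0.017, 1.0, 0.0]
wrist_force: [0.7, 0.3, -3.4]
opening: 0.368
finger_force: 25.0
```

arm_command(commands=[0, 0, -0.002, 0, -1, 0, 0, -0.004, 0, -1, 0, 0, -0.004, 0, -1, 0, 0, -0.004, 0, -1, 0, 0, -0.004, 0, -1, 0, 0, -0.004, 0, -1, 0, 0, -0.004, 0, -1, 0, 0, -0.004, 0, -1])

```text
time_s: 14.85
position: [0.496, -0.0408, 0.1485]
eef_rot: [0.0, 0.017, 1.0, 0.0]
wrist_force: [-0.6, 0.3, -3.7]
opening: 0.366
finger_force: 25.0
```

arm_command(commands=[0, 0, -0.002, 0, -1, 0, 0, -0.004, 0, -1, 0, 0, -0.004, 0, -1, 0, 0, -0.004, 0, -1, 0, 0, -0.004, 0, -1, 0, 0, -0.004, 0, -1, 0, 0, -0.004, 0, -1, 0, 0, -0.004, 0, -1])

```text
time_s: 15.65
position: [0.496, -0.0408, 0.1495]
eef_rot: [0.0, 0.017, 1.0, 0.0]
wrist_force: [0.9, 0.5, -3.6]
opening: 0.369
finger_force: 25.0
```

```bash
python3 -c "
from h import *
st()"
```

```text
t 15.65 p [496.  -40.8 149.5] yawY 88.0 tz [ 0.  0. -1.] F [ 0.94  0.5  -3.59] op 0.369 ff 25.0
```

arm_command(commands=[0, 0, -0.002, 0, -1, 0, 0, -0.004, 0, -1, 0, 0, -0.004, 0, -1, 0, 0, -0.004, 0, -1, 0, 0, -0.004, 0, -1, 0, 0, -0.004, 0, -1, 0, 0, -0.004, 0, -1, 0, 0, -0.004, 0, -1])

```text
time_s: 16.45
position: [0.496, -0.0408, 0.1505]
eef_rot: [0.0, 0.017, 1.0, 0.0]
wrist_force: [-0.7, -0.4, -3.4]
opening: 0.365
finger_force: 25.0
```

arm_command(commands=[0, 0, -0.002, 0, -1, 0, 0, -0.003, 0, -1, 0, 0, -0.003, 0, -1, 0, 0, -0.003, 0, -1, 0, 0, -0.003, 0, -1, 0, 0, -0.003, 0, -1, 0, 0, -0.003, 0, -1, 0, 0, -0.003, 0, -1])

```text
time_s: 17.25
position: [0.4958, -0.0408, 0.1511]
eef_rot: [-0.0, 0.017, 1.0, 0.0]
wrist_force: [0.4, 0.6, -6.9]
opening: 0.369
finger_force: 25.0
```

The gate is holding, with about 3.4 N of tug. I'll hold that for just over half a second, then lower.

arm_command(commands=[0, 0, 0, 0, -1, 0, 0, 0, 0, -1, 0, 0, 0, 0, -1, 0, 0, 0, 0, -1, 0, 0, 0, 0, -1, 0, 0, 0, 0, -1, 0, 0, 0.002, 0, -1, 0, 0, 0.006, 0, -1])

```text
time_s: 18.05
position: [0.4967, -0.0409, 0.1504]
eef_rot: [0.001, 0.017, 1.0, 0.0]
wrist_force: [-0.2, 0.3, -3.0]
opening: 0.37
finger_force: 25.0
```

arm_command(commands=[0, 0, 0.004, 0, -1, 0, 0, 0.008, 0, -1, 0, 0, 0.012, 0, -1, 0, 0, 0.016, 0, -1, 0, 0, 0.02, 0, -1, 0, 0, 0.024, 0, -1, 0, 0, 0.024, 0, -1, 0, 0, 0.024, 0, -1])

```text
time_s: 18.85
position: [0.496, -0.0408, 0.1437]
eef_rot: [-0.0, 0.017, 1.0, 0.0]
wrist_force: [1.1, -0.3, -3.1]
opening: 0.37
finger_force: 25.0
```

arm_command(commands=[0, 0, 0.002, 0, -1, 0, 0, 0.004, 0, -1, 0, 0, 0.006, 0, -1, 0, 0, 0.008, 0, -1, 0, 0, 0.008, 0, -1, 0, 0, 0.008, 0, -1, 0, 0, 0.008, 0, -1, 0, 0, 0.008, 0, -1])

```text
time_s: 19.65
position: [0.496, -0.0408, 0.1418]
eef_rot: [0.0, 0.017, 1.0, 0.0]
wrist_force: [0.3, 0.0, -3.6]
opening: 0.369
finger_force: 25.0
```

arm_command(commands=[0, 0, 0.001, 0, -1, 0, 0, 0.002, 0, -1, 0, 0, 0.003, 0, -1, 0, 0, 0.003, 0, -1, 0, 0, 0.003, 0, -1, 0, 0, 0.003, 0, -1, 0, 0, 0.003, 0, -1, 0, 0, 0.003, 0, -1])

```text
time_s: 20.45
position: [0.496, -0.0408, 0.141]
eef_rot: [0.0, 0.017, 1.0, 0.0]
wrist_force: [-0.4, -0.4, -3.4]
opening: 0.366
finger_force: 25.0
```

arm_command(commands=[0, 0, 0.001, 0, -1, 0, 0, 0.002, 0, -1, 0, 0, 0.003, 0, -1, 0, 0, 0.003, 0, -1, 0, 0, 0.003, 0, -1, 0, 0, 0.003, 0, -1, 0, 0, 0.003, 0, -1, 0, 0, 0.003, 0, -1])

```text
time_s: 21.25
position: [0.4961, -0.0408, 0.1403]
eef_rot: [0.0, 0.017, 1.0, 0.0]
wrist_force: [0.2, -0.8, -2.4]
opening: 0.363
finger_force: 25.0
```

arm_command(commands=[0, 0, 0.001, 0, -1, 0, 0, 0.002, 0, -1, 0, 0, 0.003, 0, -1, 0, 0, 0.003, 0, -1, 0, 0, 0.003, 0, -1, 0, 0, 0.003, 0, -1, 0, 0, 0.003, 0, -1, 0, 0, 0.003, 0, -1])

```text
time_s: 22.05
position: [0.4963, -0.0408, 0.1398]
eef_rot: [0.0, 0.017, 1.0, 0.0]
wrist_force: [-2.0, -0.3, 3.4]
opening: 0.369
finger_force: 25.0
```

Seated. I'll back off by half a millimetre so that the seat carries the weight, then open.

arm_command(commands=[0, 0, -0.001, 0, -1, 0, 0, -0.0015, 0, -1, 0, 0, -0.0015, 0, -1, 0, 0, -0.0015, 0, -1, 0, 0, -0.0015, 0, -1, 0, 0, -0.0015, 0, -1, 0, 0, -0.0015, 0, -1, 0, 0, -0.0015, 0, -1], grip_force=10)

```text
time_s: 22.85
position: [0.4961, -0.0408, 0.1399]
eef_rot: [0.0, 0.017, 1.0, 0.0]
wrist_force: [0.9, 0.8, 0.7]
opening: 0.374
finger_force: 10.0
```

arm_command(commands=[0, 0, 0, 0, -0.24, 0, 0, 0, 0, -0.2, 0, 0, 0, 0, -0.15, 0, 0, 0, 0, -0.05, 0, 0, 0, 0, 0.1, 0, 0, 0, 0, 0.2, 0, 0, 0, 0, 0.3, 0, 0, 0, 0, 0.3])

```text
time_s: 23.65
position: [0.496, -0.0408, 0.1399]
eef_rot: [0.0, 0.017, 1.0, 0.0]
wrist_force: [-0.0, -0.2, -0.4]
opening: 0.634
finger_force: 0.0
```

Run:
```python
from h import *
st();im=cap('wrist','w5');h=cv2.cvtColor(im,cv2.COLOR_BGR2HSV)
# brass of mass, and legs columns at a row
b=cv2.inRange(h,(8,90,70),(32,255,255))
n,l,s,c=cv2.connectedComponentsWithStats(b)
print([(s[i].tolist(),c[i].round(1).tolist()) for i in range(1,n) if s[i,4]>60])
```

```text
t 23.65 p [496.  -40.8 139.9] yawY 88.0 tz [ 0.  0. -1.] F [-0.03 -0.22 -0.36] op 0.634 ff 0.0
[([516, 42, 44, 59, 1877], [540.5, 74.6]), ([256, 199, 47, 32, 798], [279.7, 212.5]), ([430, 226, 74, 30, 451], [459.1, 235.5]), ([158, 250, 21, 53, 500], [166.2, 276.2]), ([379, 250, 20, 53, 438], [390.3, 275.4]), ([346, 312, 180, 16, 2483], [438.2, 320.0]), ([188, 317, 16, 10, 110], [195.6, 322.3])]
```

The hand is free of force and the mass is still centred between the fingers. I'm retreating straight up.

arm_command(commands=[0, 0, -0.01, 0, 0.3, 0, 0, -0.04, 0, 0.3, 0, 0, -0.1, 0, 0.3, 0, 0, -0.18, 0, 0.3, 0, 0, -0.28, 0, 0.3, 0, 0, -0.38, 0, 0.3, 0, 0, -0.45, 0, 0.3, 0, 0, -0.48, 0, 0.3])

```text
time_s: 24.5
position: [0.497, -0.0409, 0.2624]
eef_rot: [0.002, 0.018, 1.0, 0.0]
wrist_force: [0.1, -0.1, -0.1]
opening: 0.654
finger_force: 0.0
```

arm_command(commands=[0, 0.05, -0.02, 0, 0.3, 0, 0.15, -0.05, 0, 0.3, 0, 0.28, -0.1, 0, 0.3, -0.05, 0.4, -0.1, 0, 0.3, -0.08, 0.48, -0.1, 0, 0.3, -0.1, 0.5, -0.1, 0, 0.3, -0.1, 0.5, -0.1, 0, 0.3, -0.1, 0.5, -0.1, 0, 0.3])

```text
time_s: 25.3
position: [0.5251, 0.0814, 0.2844]
eef_rot: [-0.001, 0.019, 1.0, -0.001]
wrist_force: [-0.0, -0.2, 0.2]
opening: 0.648
finger_force: 0.0
```

Run:
```python
from h import *
import time
st()
def brass(f,box):
    x0,y0,x1,y1=box;h=cv2.cvtColor(cv2.imread(f'pics/{f}.png'),cv2.COLOR_BGR2HSV)
    m=cv2.inRange(h,(8,90,70),(32,255,255))[y0:y1,x0:x1];n,l,s,c=cv2.connectedComponentsWithStats(m)
    return [((s[i,:2]+[x0,y0]).tolist(),s[i,2:].tolist(),(c[i]+[x0,y0]).round(1).tolist()) for i in range(1,n) if s[i,4]>25]
for k in range(4):
    cap('scene',f's2{k}');cap('side',f'd2{k}');print(brass(f's2{k}',(250,180,300,270)),brass(f'd2{k}',(240,180,300,260)))
X=[.5035,-.042,.174-.101+.025];print('expect body',proj('s20',X),proj('d20',X))
st()
```

```text
t 25.3 p [525.1  81.4 284.4] yawY 87.87 tz [-0.001 -0.001 -1.   ] F [-0.   -0.22  0.19] op 0.648 ff 0.0
[([262, 190], [20, 19, 112], [271.7, 198.9]), ([257, 226], [17, 23, 278], [264.0, 238.5])] [([249, 185], [30, 25, 319], [260.1, 196.0]), ([255, 217], [15, 21, 242], [262.3, 227.7])]
[([262, 190], [20, 19, 111], [271.7, 199.0]), ([256, 226], [18, 23, 283], [264.0, 238.4])] [([249, 185], [30, 25, 316], [260.1, 195.9]), ([255, 217], [15, 21, 240], [262.2, 227.8])]
[([262, 190], [20, 19, 112], [271.6, 199.0]), ([256, 226], [18, 23, 281], [264.0, 238.4])] [([249, 185], [30, 25, 319], [260.1, 195.9]), ([255, 217], [15, 21, 240], [262.3, 227.8])]
[([262, 190], [20, 19, 112], [271.7, 198.9]), ([257, 226], [17, 23, 279], [264.0, 238.4])] [([249, 185], [30, 25, 320], [260.0, 195.9]), ([255, 217], [15, 21, 240], [262.3, 227.8])]
expect body [266.82429869 234.91251912] [264.06350981 226.98403561]
t 25.7 p [525.3  82.8 285.1] yawY 87.96 tz [ 0.  0. -1.] F [ 0.77 -0.24 -0.54] op 0.654 ff 0.0
```

The mass hangs still over four frames. The gate's mask is where it was when shut, and the hand is clear.

```bash
python3 -c "
from cell import manip
print(manip.job_done())"
```

```text
the job is handed in; nothing more can be done
None
```

The smallest check mass hangs free and still on the snap hook with the gate shut, after an upward tug of about 3.4 N that held for over half a second. The highest load I read on the hook was about 7 N, and I handed the job in at about 26 s.

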